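# Clamp the rail, move slide carriers to the drying rail and cover the dish

### The arm

A 6-joint arm with a two-finger parallel gripper is mounted at the origin on the work surface. World frame = base frame: x ahead of the robot, y to its left, z up, the work surface at z = 0. Lengths are in m, angles in rad, forces in N, time in s.
With the tool pointing down it reaches from about 0.35 to 0.775 m from the base axis. Payload 7.3 kg.
Tool frame: the origin (TCP) lies at the very end of the fingers, on their centre line; the grasp point (between the pads) lies grip_point_offset behind it (grip_point_offset is the distance from the TCP to the grasp point, in m); z points along the fingers, y is the direction in which the jaws open and shut (so a half turn about z gives the same grasp; the last joint's range is limited). The gripper opens to 92 mm and grips with 3 to 60 N. Pads are 19 mm wide; open, the fingers measure 130 mm over their backs; the gripper's body (75 mm by 190 mm) begins 47 mm behind the grasp point.
Start: joints at [0.965, 0.342, 1.524, -0, 1.275, -0.146], TCP at [0.233, 0.471, 0.227] pointing down, gripper open.
Joint ranges: [-2.53, 2.53], [-0.77, 2.02], [0.04, 2.7], [-1, 4.14], [0.28, 2.66], [-3.11, 3.11]. Speed limits (rad/s): [2.57, 2.57, 3.14, 3.14, 3.14, 3.14].

### API

Orientations are given as [roll, pitch, yaw] about the fixed x, y, z axes, in that order (R = Rz(yaw) Ry(pitch) Rx(roll)).
In Python, from cell import * gives the robot as it stands.
- The arm moves only by the shell command python3 -m inch 'ROWS' [OPENING] [FORCE]. ROWS is JSON, a list that holds one entry, the list of rows, each a list of 4 numbers: the shift along the tool's x, y, z in mm, then the turn about the tool's z in rad. In form: [[[x, y, z, roll], ...]]. A call has 1 to 10 rows; each row shifts and turns the commanded pose from where the row before left it, along the tool's axes as they then stand; what a row does not reach is not made up. A row lasts 1/8 s, in which the tool goes at most 62.5 mm and 10.7 degrees, less where a joint would pass 70% of its speed; a pose out of reach is approached as far as the arm can. A call with a gripper value outside its range is refused whole. OPENING is the closure, from -1 (fully open) to 1 (shut), set as the call begins (- or left out, the last holds). The fingers move at their own pace and stop on an object; FORCE is the grip in N (left out, the last holds). Time passes only in rows, so rows that do not move let the fingers close. It gives the time, the measured TCP pose, the force and the opening at its end, in the units of the state.
- observe(): the state, without advancing time (a new reading comes with each control period).
- read_camera(name): name is "scene" or "side" or "wrist"; returns a dict with "img" (480x640x3 uint8, blue, green, red), "fx", "fy", "cx", "cy" (pixels), "k1" (the pictures are not rectified: a ray, as slopes to the right and down, at radius r is drawn at 1 + k1 r^2 times it, then the intrinsics apply), "eye" and "rotation" of the camera in the world; the wrist camera has in their place "T_tool_cam" (4x4, takes a point from camera to tool coordinates, whose origin is the TCP and whose axes are the flange's). Camera axes: x right, y down, z forward; pixel columns grow to the right and rows downward; lengths in m; the calibration is good to about 2 mm. A picture is of the moment at which its call begins: read the wrist's pose just before it. There is no depth.
- hand_in(): hands the job in, once; it reports no verdict.
Trained networks look in the newest picture that a camera, given by its name, has taken for a name from the list of things; names that differ only in an ending like _2 or _b are one class to them, and where a whole thing is asked for, a point or a joint stands for the part that bears it (a point fixed in the world has none). Each returns a list of dicts, best first, with "conf" (0 to 1); they miss things now and then, are a little off and sometimes report something else, mostly with a low value. They report only what shows in the picture. A call takes as long as a camera call. They do not tell look-alikes from the thing itself.
- boxes_of(camera, label): "at" ([row, column] in pixels, amid what is visible of it).
- place_of(camera, label): "at" ([row, column] in pixels: a listed point, or the origin of a listed thing).
The state is a dict: "time": time; "qpos": joint angles; "qvel": joint speeds; "joint_efforts": joint torques, N m; "tool_pos": TCP position; "tool_rot": TCP orientation; "contact_force": force on the tool from outside, world axes, zero at the start; "torque": the same for the moment, N m; "opening": finger opening in m.
Only numpy, scipy, OpenCV 4.12 (cv2) and the standard library are available. Lean on these libraries where they do the work, as an engineer would, in place of code of your own. Each camera call takes 0.05 s, during which the arm holds its last target. There are 200 camera calls.

### The job

First tighten the drying rail's clamp bolt clockwise to its stop, in short swings. The slide carriers on the draining rail (left) have drained: then lift each one over the end stops and hang it freely on the drying rail (right), behind its end stop, leaving none elsewhere. Last, when every carrier hangs there, put the lid flat on the staining dish, its edges flush with the dish's all round, and leave the other things on the bench where they are.

Things in the scene. Friction and masses are not known exactly. Their poses are not given: they have to be found in the camera images.
- drain_rail: Draining rail (robot's left, carriers hang on it at the start), fixed. Level steel bar 8 mm wide, 10 mm high, 250 mm long along own y (within 0.1 rad of world y), top 200 mm above the bench. Held only by a 16 mm post at its outer end, own y +124 to +140 mm, 204 mm high. Below it a drip tray 90 x 290 mm, 14 mm high. Origin: on the bench under the bar's middle; z up.
- drain_end (a point): End stop on the draining rail's free end, own y -125 mm, facing the drying rail: the bar's last 12 mm rise to 212 mm above the bench. This point: centre of the stop's top.
- dry_rail: Drying rail (robot's right, empty at the start), fixed; mirror image of the draining rail: same bar and tray, post at own y -124 to -140 mm, free end at own y +125 mm, 80 mm or more from the other rail's. The two bars are not quite in line (up to 50 mm apart in x) and each has its own small yaw. Origin: on the bench under the bar's middle; z up.
- dry_end (a point): End stop on the drying rail's free end, own y +125 mm: the bar's last 12 mm rise to 212 mm above the bench. This point: centre of the stop's top.
- clamp_bolt (a joint): Turn of the drying rail's clamp bolt, rad: 0 is loosest, grows clockwise seen from above, 4.2 is tight on its stop; starts at 0 to 0.5, so it needs about two thirds of a turn. Stiff (0.15 N m), stays where it is left.
- bolt_head (a point): Centre of the clamp bolt's upright hexagonal steel head: 24 mm across flats, 37 mm high, this point 57.5 mm above the bench, at own (-95, +150) mm of the drying rail. Its x axis is square to a pair of flats. It stands on a block whose top is 35 mm high; a back plate 70 mm high and 60 mm wide stands 40 mm from the axis on the rail's +x side and blocks a full turn of a gripper or spanner.
- dish: Staining dish, fixed: an open, empty white box, 80 mm along own x, 110 mm along own y, 50 mm high, walls 5 mm. Origin: centre of its underside on the bench.
- dish_top (a point): Centre of the dish's rim plane, 50 mm above the bench; axes as the dish.
- lid_handle (a point): Handle centre of the dish's lid (loose, 0.14 kg, lies right way up on the bench at the start). Flat white plate 80 (own x) x 110 (own y) x 6 mm, the same outline as the dish, no rim beneath; on its middle a grey bar handle 44 mm long (own y), 14 mm thick (own x), its top 40 mm above the lid's underside. This point: 23 mm above the underside. Either way round fits.
- carrier1_tab (a point): Centre of the grip tab of slide carrier 1 (absent in some starts), a loose steel rack of glass slides, 0.12 kg, 174 mm high. Grey tab on its top: 12 mm thick (own x), 24 mm long (own y), 42 mm high; this point is 153 mm above the carrier's underside, 21 mm above the stirrup's top beam, 229 mm above the bench when hung. Own y runs along the rail.
- carrier1_eye (a point): Middle of the upper edge of the window in carrier 1's stirrup, which rests on the bar; 29 mm below the tab's centre. The stirrup is closed, 14 mm thick along y, window 30 wide x 44 mm high, top beam 42 x 8 mm; below it hangs the rack 40 (x) x 28 (y) x 80 mm high. So it leaves the bar only over the free end, raised 13 to 33 mm; carriers cannot pass one another.
- carrier2_tab (a point): The same point on slide carrier 2 (absent in some starts), alike in all.
- carrier2_eye (a point): The same point on carrier 2.
- carrier3_tab (a point): The same point on slide carrier 3 (absent in some starts), alike in all.
- carrier3_eye (a point): The same point on carrier 3.
- carrier4_tab (a point): The same point on slide carrier 4 (absent in some starts), alike in all.
- carrier4_eye (a point): The same point on carrier 4.
- wellplate: Bystander: well plate 128 x 86 x 14 mm, loose; leave where it is. Origin: centre of its underside.
- tweezers: Bystander: blue plastic tweezers 120 mm long, loose; leave where it is. Origin: centre of its underside.
- weighboat: Bystander: white weighing bowl 80 mm across, loose; leave where it is. Origin: centre of its underside.
- beaker: Bystander: glass beaker 68 mm across, 85 mm high, loose; leave where it is. Origin: centre of its underside.
- reagent1: Bystander: white bottle 170 mm high, loose; leave where it is. Origin: centre of its underside.
- reagent2: Bystander: white jar 150 mm high, loose; leave where it is. Origin: centre of its underside.
- flask: Bystander: conical flask 84 mm across, 124 mm high, loose; leave where it is. Origin: centre of its underside.
Mind the look-alikes: they are no part of the job. Leave any green or red look-alike of the part that bears carrier4_tab alone.

How it is judged:
By the outcome, as a careful person would: the job done as asked, in the order asked, and still so for the second after the job is handed in, with the robot touching nothing.
Of carrier1, carrier2, carrier3, carrier4 only 2 to 4 are there at a start; the rules pass over those that are not, and their reading is None.
At some moment in a run one of lid may be knocked a few centimetres aside while the robot is not near it.
It also fails if it takes over 210 s, if anything falls off the work surface, if the arm or the gripper's body presses on something with over 40 N, if the wrist force passes 120 N, or if a joint passes its speed limit or range.

## Working session

There is one attempt and no reset: what is moved stays moved. The work goes in short steps, Python scripts to look and compute and a shell command to move; the robot and the scene stay as the last step left them, time stands still between calls to the robot, and variables do not carry over. Pictures are saved under pics/ and viewed, about 12 in all and at most 16, crops included, and the job is handed in when it is done.

```bash
ls; mkdir -p pics
cat > h.py <<'E'
from cell import *
import numpy as np, cv2
from scipy.spatial.transform import Rotation as R
def cam(name):
    s=observe(); c=read_camera(name)
    if name=="wrist":
        T=np.eye(4); T[:3,:3]=R.from_euler('xyz',s['tool_rot']).as_matrix(); T[:3,3]=s['tool_pos']
        M=T@np.array(c['T_tool_cam']); c['eye']=M[:3,3]; c['rotation']=M[:3,:3]
    c['eye']=np.array(c['eye']); c['rotation']=np.array(c['rotation'])
    return c
def ray(c,at):
    v,u=at; x=(u-c['cx'])/c['fx']; y=(v-c['cy'])/c['fy']
    a,b=x,y
    for _ in range(20):
        f=1+c['k1']*(a*a+b*b); a,b=x/f,y/f
    return c['rotation']@np.array([a,b,1])
def atz(c,at,z):
    d=ray(c,at); return c['eye']+d*(z-c['eye'][2])/d[2]
def pix(c,p):
    q=c['rotation'].T@(np.array(p)-c['eye']); a,b=q[:2]/q[2]; f=1+c['k1']*(a*a+b*b)
    return np.array([b*f*c['fy']+c['cy'],a*f*c['fx']+c['cx']])
def tri(obs):
    A=np.zeros((3,3));y=np.zeros(3)
    for c,at in obs:
        d=ray(c,at);d/=np.linalg.norm(d);P=np.eye(3)-np.outer(d,d);A+=P;y+=P@c['eye']
    return np.linalg.solve(A,y)
E
cat > a.py <<'E'
from h import *
np.set_printoptions(precision=4,suppress=True)
s=observe();print({k:np.round(v,3) for k,v in s.items()})
try: print(grip_point_offset)
except Exception as e: print(e)
Z=dict(drain_end=.212,dry_end=.212,bolt_head=.0575,dish_top=.05,lid_handle=.023,carrier1_tab=.229,carrier1_eye=.2,drain_rail=0,dry_rail=0,beaker=0,reagent1=0,reagent2=0,flask=0,wellplate=0,weighboat=0,tweezers=0)
for n in ["scene","side"]:
    c=cam(n);cv2.imwrite(f"pics/{n}0.png",c['img']);print(n,c['eye'])
    for l,z in Z.items():
        for r in place_of(n,l):
            if r['conf']>.2: print(l,round(r['conf'],2),np.round(r['at'],1),atz(c,r['at'],z))
E
python3 a.py
```

```text
pics
{'time': np.float64(0.0), 'qpos': array([ 0.965,  0.343,  1.525,  0.   ,  1.275, -0.146]), 'qvel': array([ 0.001, -0.   , -0.002,  0.   , -0.001, -0.001]), 'joint_efforts': array([  0.001, -43.125, -24.422,   0.072,   0.056,  -0.   ]), 'tool_pos': array([0.233, 0.47 , 0.226]), 'tool_rot': array([-3.14 , -0.   ,  2.682]), 'contact_force': array([-0.424,  0.107, -0.434]), 'torque': array([0.036, 0.051, 0.045]), 'opening': np.float64(0.092)}
0.0188
scene [1.8161 0.2182 1.5629]Traceback (most recent call last):
  File "a.py", line 11, in <module>
    if r['conf']>.2: print(l,round(r['conf'],2),np.round(r['at'],1),atz(c,r['at'],z))
                                                                    ~~~^^^^^^^^^^^^^
  File "h.py", line 18, in atz
    d=ray(c,at); return c['eye']+d*(z-c['eye'][2])/d[2]
                                                   ~^^^
IndexError: invalid index to scalar variable.
```

```bash
python3 - <<'E'
from cell import *
c=read_camera("scene");print({k:v for k,v in c.items() if k!='img'})
E
sed -i "s/    c\['eye'\]=np.array(c\['eye'\]);.*/    c['eye']=np.array(c['eye']); r=np.array(c['rotation']); c['rotation']=r if r.shape==(3,3) else R.from_euler('xyz',r).as_matrix()/" h.py
python3 a.py
```

```text
{'fx': 623.8953933548905, 'fy': 623.8953933548905, 'cx': 315.6446263560988, 'cy': 243.4024134768337, 'k1': 0.049588832073782146, 'eye': array([1.81605012, 0.21822438, 1.56291262]), 'rotation': array([-2.41524751, -0.01563554,  1.73046917])}
{'time': np.float64(0.15), 'qpos': array([ 0.965,  0.343,  1.525, -0.   ,  1.275, -0.146]), 'qvel': array([ 0.001, -0.001, -0.004, -0.   ,  0.   ,  0.   ]), 'joint_efforts': array([  0.001, -43.147, -24.436,   0.072,   0.054,  -0.   ]), 'tool_pos': array([0.233, 0.47 , 0.226]), 'tool_rot': array([-3.14 , -0.   ,  2.682]), 'contact_force': array([ 0.832, -0.059,  0.205]), 'torque': array([-0.011,  0.006, -0.037]), 'opening': np.float64(0.092)}
0.0188
scene [1.8161 0.2182 1.5629]
drain_end 0.7 [238.3 315.2] [0.6083 0.0438 0.212 ]
dry_end 0.65 [232.2 276.3] [ 0.6042 -0.0727  0.212 ]
dry_end 0.27 [240.8 387.6] [0.5815 0.2531 0.212 ]
bolt_head 0.45 [248.2 288.8] [ 0.527  -0.0526  0.0575]
dish_top 0.77 [221.  242.3] [ 0.4287 -0.2294  0.05  ]
lid_handle 0.69 [242.2 367.2] [0.4267 0.1919 0.023 ]
lid_handle 0.66 [242.6 372.5] [0.4254 0.2093 0.023 ]
carrier
[... 990 characters left out ...]
8.7] [0.5962 0.2666 0.229 ]
carrier1_eye 0.63 [271.8 278.1] [0.6051 0.2561 0.2   ]
drain_rail 0.97 [315.1 302.5] [0.5977 0.157  0.    ]
dry_rail 0.88 [247.6 350.6] [ 0.6093 -0.1966  0.    ]
dry_rail 0.26 [339.6 353.7] [0.438  0.1915 0.    ]
beaker 0.45 [263.1 359.6] [ 0.5523 -0.1293  0.    ]
reagent1 0.62 [406.8 249. ] [0.5616 0.4951 0.    ]
reagent1 0.6 [434.9 300.6] [0.4225 0.5181 0.    ]
reagent2 0.62 [406.8 249. ] [0.5616 0.4951 0.    ]
reagent2 0.6 [434.9 300.6] [0.4225 0.5181 0.    ]
flask 0.28 [404.4 246.6] [0.5701 0.4912 0.    ]
wellplate 0.74 [300.3 256.9] [0.7392 0.1515 0.    ]
weighboat 0.42 [251.8 303.6] [ 0.7307 -0.1168  0.    ]
tweezers 0.59 [309.9 376.9] [0.4273 0.0569 0.    ]
```

View pics/scene0.png

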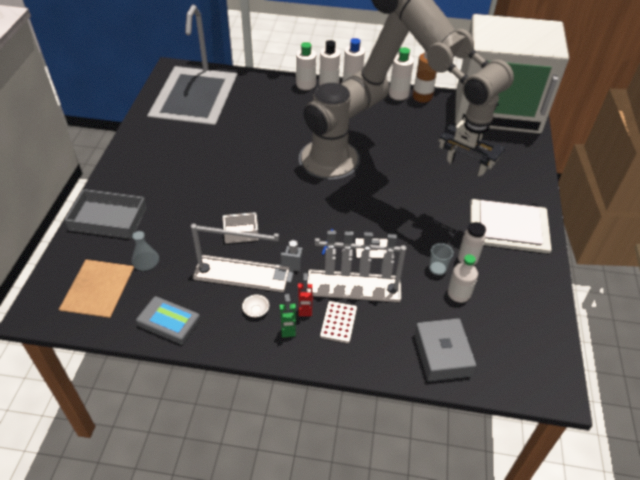

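View pics/side0.png

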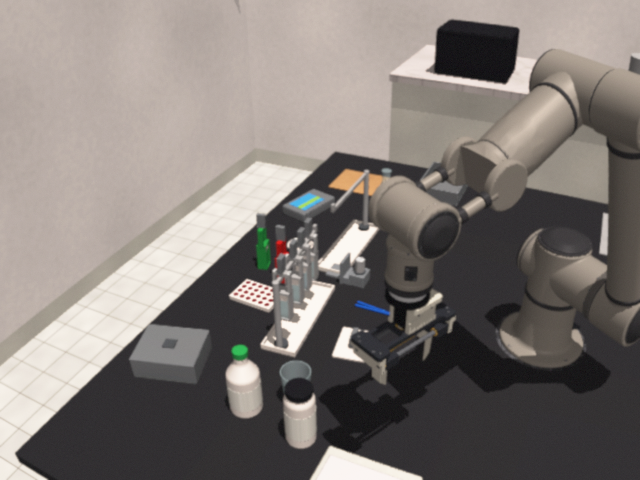

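Both views show four grey carriers on the draining rail (scene columns about 332–385, row 240). The red look-alike at (305,300) and the green one at (288,320) stand on the bench, beyond the rails. The lid is the white plate at (370,245), the dish the open box at (240,227), and the bolt is near (290,252). The bolt comes first.

```bash
python3 -m inch '[[[0,0,-30,-0.153],[0,0,-30,-0.153],[0,0,-10,-0.153]]]' -1; python3 -m inch '[[[-28,-52,0,0],[-28,-52,0,0],[-28,-52,0,0],[-28,-52,0,0],[-28,-52,0,0],[-28,-52,0,0],[-28,-52,0,0],[-28,-52,0,0],[-28,-52,0,0],[-28,-52,0,0]]]'; python3 -m inch '[[[0,0,0,0],[0,0,0,0]]]'
cat > w.py <<'E'
import sys
from h import *
np.set_printoptions(precision=4,suppress=True)
Z=dict(drain_end=.212,dry_end=.212,bolt_head=.0575,dish_top=.05,lid_handle=.023,carrier1_tab=.229,carrier1_eye=.2,drain_rail=0,dry_rail=0)
s=observe();print(s['time'],s['tool_pos'],s['tool_rot'],s['opening'])
for n in sys.argv[2].split(','):
    c=cam(n);cv2.imwrite(f"pics/{n}{sys.argv[1]}.png",c['img'])
    for l in sys.argv[3].split(','):
        for r in place_of(n,l):
            if r['conf']>.15: print(n,l,round(r['conf'],2),np.round(r['at'],1),atz(c,r['at'],Z[l]))
E
python3 w.py 1 wrist,scene,side bolt_head,dry_end,drain_end,carrier1_tab,dry_rail,dish_top,lid_handle
```

```text
time: 2.22
tool_pos: [0.2333, 0.4711, 0.2988]
tool_rot: [3.139, 0.002, -3.137]
contact_force: [0.3, -0.9, -0.4]
opening: 0.092
time: 3.48
tool_pos: [0.5132, -0.0516, 0.2969]
tool_rot: [3.141, 0.001, 3.141]
contact_force: [0.5, 0.8, 0.9]
opening: 0.0918
time: 3.72
tool_pos: [0.5122, -0.0494, 0.2965]
tool_rot: [3.141, -0.001, 3.14]
contact_force: [0.1, 0.6, -0.7]
opening: 0.0921
3.725 [ 0.5122 -0.0494  0.2965] [ 3.1409 -0.0008  3.1402] 0.0920794151505297
wrist bolt_head 0.66 [209.2 323. ] [ 0.5222 -0.041   0.0575]
wrist bolt_head 0.2 [108.4 424.5] [0.4297 0.0501 0.0575]
wrist dry_end 0.55 [391.4 281.2] [ 0.6132 -0.071   0.212 ]
wrist drain_end 0.6 [383.6 464.1] [0.6082 0.0511 0.212 ]
wrist drain_end 0.51 [279.8 190.3] [ 0.5336 -0.1246  0.212 ]
wrist dish_top 0.79 [116.2 110.8] [ 0.4346 -0.2383  0.05  ]
wrist dish_top 0.68 [104.3 423.4] [0.4259 0.0507 0.05  ]
wrist lid_handle 0.57 [115.  577.2] [0.4328 0.214  0.023 ]
scene bolt_head 0.73 [238.1 330.5] [0.4607 0.0728 0.0575]
scene bolt_head 0.67 [269.1 437.8] [0.5319 0.4214 0.0575]
scene dry_end 0.96 [237.  276.3] [ 0.6229 -0.0689  0.212
[... 291 characters left out ...]
0.023 ]
scene lid_handle 0.55 [238.4 318.2] [0.438  0.0293 0.023 ]
scene lid_handle 0.4 [287.5 352.4] [0.6228 0.1662 0.023 ]
side bolt_head 0.54 [265.7 360.6] [ 0.5143 -0.0395  0.0575]
side dry_end 0.94 [205.7 328.4] [ 0.6211 -0.0611  0.212 ]
side drain_end 0.77 [227.7 315.1] [0.6038 0.059  0.212 ]
side carrier1_tab 0.72 [264.9 277.4] [0.5986 0.2685 0.229 ]
side dry_rail 0.72 [247.5 349.7] [ 0.612 -0.196  0.   ]
side dry_rail 0.28 [273.3 276.8] [0.7508 0.0167 0.    ]
side dish_top 0.86 [239.3 411.2] [ 0.432  -0.2404  0.05  ]
side dish_top 0.54 [407.5 249.2] [0.5332 0.5344 0.05  ]
side dish_top 0.27 [275.4 282.6] [0.6951 0.0805 0.05  ]
side lid_handle 0.68 [342.2 355.9] [0.4198 0.2224 0.023 ]
```

View pics/wrist1.png

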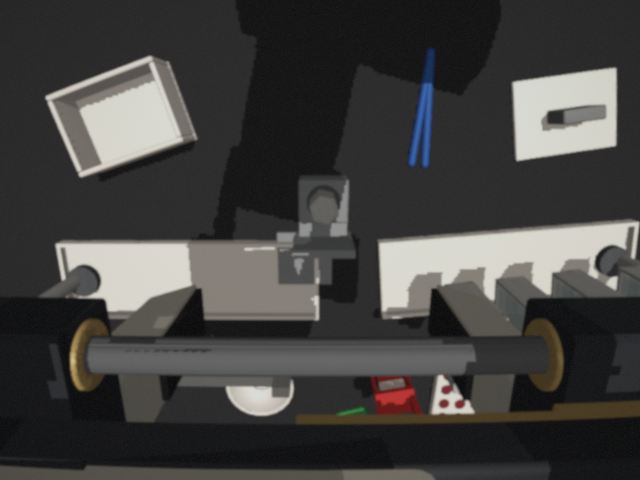

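The wrist view shows the bolt head at (323,205) on its block, with the back plate at row 240 on the far side. The dish is at (120,118), the lid at (565,112) and the tweezers at (425,105). I'll crop in on the head to get its hexagon angle.

Run:
```python
from h import *
i=cv2.imread('pics/wrist1.png')[165:265,260:380]
i=cv2.resize(i,None,fx=6,fy=6,interpolation=cv2.INTER_CUBIC)
i=np.clip(255*(i/255.)**.6,0,255).astype(np.uint8)
cv2.imwrite('pics/crop1.png',i)
c=cam('wrist')
for p in [(203,310),(205,323),(203,337),(190,323),(236,300),(236,350)]: print(p,atz(c,p,.076 if p[0]<230 else .07))
print(c['eye'])
```

```text
(203, 310) [ 0.51317565 -0.05352738  0.076     ]
(205, 323) [ 0.51502628 -0.04179059  0.076     ]
(203, 337) [ 0.51320131 -0.02916002  0.076     ]
(190, 323) [ 0.50136593 -0.04183029  0.076     ]
(236, 300) [ 0.54572804 -0.06315335  0.07      ]
(236, 350) [ 0.54578331 -0.01630605  0.07      ]
[ 0.43911822 -0.04769326  0.45486837]
```

View pics/crop1.png

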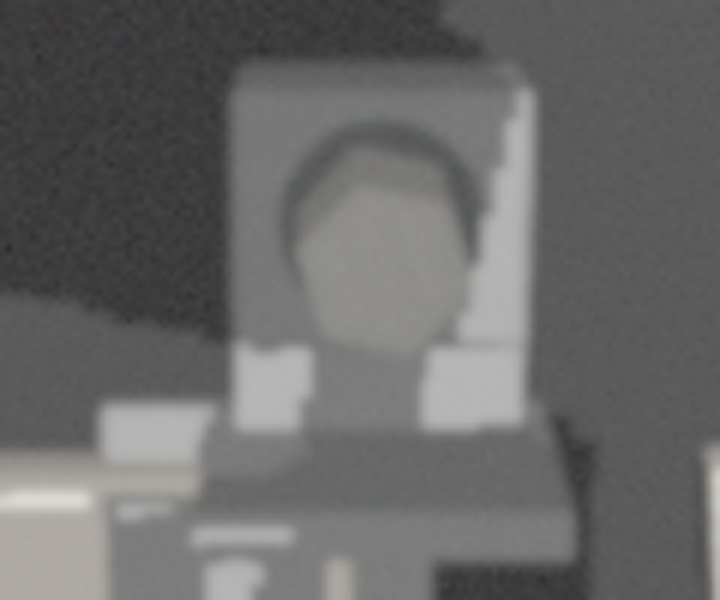

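Run:
```python
from h import *
np.set_printoptions(precision=4,suppress=True)
c=cam('wrist')
for n,x,y,z in [('base R',525,345,.035),('base L',235,345,.035),('face top',380,430,.07),('face top if 510',380,510,.07),('top L',205,430,.07),('top R',545,430,.07),('far L',200,510,.07),('farR',572,510,.07),('block near',380,65,.035),('hex c',386,265,.076),('hexL',297,255,.076),('hexR',472,262,.076)]:
    print(n,atz(c,(165+y/6,260+x/6),z))
```

```text
base R [ 0.5413 -0.0163  0.035 ]
base L [ 0.5413 -0.0652  0.035 ]
face top [ 0.5464 -0.0413  0.07  ]
face top if 510 [ 0.5595 -0.0412  0.07  ]
top L [ 0.5464 -0.0686  0.07  ]
top R [ 0.5465 -0.0155  0.07  ]
far L [ 0.5595 -0.0696  0.07  ]
farR [ 0.5596 -0.011   0.07  ]
block near [ 0.4941 -0.0409  0.035 ]
hex c [ 0.5189 -0.0406  0.076 ]
hexL [ 0.5173 -0.054   0.076 ]
hexR [ 0.5184 -0.0276  0.076 ]
```

```bash
python3 -m inch '[[[-7,8,0,0],[0,0,30,-0.183],[0,0,40,-0.183],[0,0,50,0],[0,0,50,0],[0,0,40,0],[0,0,20,0],[0,0,10,0],[0,0,10,0],[0,0,0,0]]]' -0.1 50; python3 -m inch '[[[0,0,0,0],[0,0,0,0],[0,0,0,0],[0,0,0,0],[0,0,0,0]]]' 1 50;python3 - <<'E'
from cell import *
s=observe();print(s['tool_pos'],s['tool_rot'],s['torque'],s['opening'])
E
```

```text
time: 6.28
tool_pos: [0.5196, -0.0416, 0.0466]
tool_rot: [3.141, -0.0, -2.776]
contact_force: [0.0, 0.4, 0.5]
opening: 0.0508
time: 6.9
tool_pos: [0.5197, -0.0414, 0.0471]
tool_rot: [3.141, 0.001, -2.777]
contact_force: [-1.6, 3.6, 5.7]
opening: 0.0236
[ 0.51965854 -0.04141761  0.04712394] [ 3.14134286e+00  5.89387455e-04 -2.77662176e+00] [ 0.60003635  0.20636588 -0.17361412] 0.023625568126475024
```

```bash
python3 -m inch '[[[0,0,0,0.11],[0,0,0,0.11],[0,0,0,0.11],[0,0,0,0.11],[0,0,0,0.11],[0,0,0,0.11],[0,0,0,0.11],[0,0,0,0.12],[0,0,0,0]]]'
python3 - <<'E'
from cell import *
s=observe();print(s['torque'],s['contact_force'])
E
python3 -m inch '[[[0,0,0,0],[0,0,0,0],[0,0,0,0]]]' 0.1
python3 -m inch '[[[0,0,0,-0.15],[0,0,0,-0.15],[0,0,0,-0.15],[0,0,0,-0.15],[0,0,0,-0.15],[0,0,0,-0.15],[0,0,0,-0.147],[0,0,0,0]]]'
python3 -m inch '[[[0,0,0,0],[0,0,0,0],[0,0,0,0],[0,0,0,0]]]' 1
```

```text
time: 8.02
tool_pos: [0.5195, -0.0435, 0.0471]
tool_rot: [-3.139, 0.001, 2.616]
contact_force: [-3.2, -6.6, 4.7]
opening: 0.0239
[-1.14399816  0.50526918 -0.1043204 ] [-3.15752912 -6.57113547  4.65147507]
time: 8.4
tool_pos: [0.5195, -0.0416, 0.0465]
tool_rot: [3.142, -0.0, 2.617]
contact_force: [-0.2, -0.2, 0.3]
opening: 0.041
time: 9.4
tool_pos: [0.5195, -0.0416, 0.0466]
tool_rot: [3.141, -0.0, -2.62]
contact_force: [0.3, -0.5, 0.3]
opening: 0.0415
time: 9.9
tool_pos: [0.5192, -0.0412, 0.0467]
tool_rot: [3.141, -0.0, -2.62]
contact_force: [-0.9, 2.9, 1.7]
opening: 0.0237
```

```bash
for i in 1 2; do python3 -m inch '[[[0,0,0,0.13],[0,0,0,0.13],[0,0,0,0.13],[0,0,0,0.13],[0,0,0,0.13],[0,0,0,0.13],[0,0,0,0.13],[0,0,0,0.137],[0,0,0,0]]]'
python3 -m inch '[[[0,0,0,0],[0,0,0,0],[0,0,0,0]]]' 0.1 |tail -1
python3 -m inch '[[[0,0,0,-0.15],[0,0,0,-0.15],[0,0,0,-0.15],[0,0,0,-0.15],[0,0,0,-0.15],[0,0,0,-0.15],[0,0,0,-0.147],[0,0,0,0]]]'|tail -3
python3 -m inch '[[[0,0,0,0],[0,0,0,0],[0,0,0,0],[0,0,0,0]]]' 1; done
python3 - <<'E'
from cell import *
s=observe();print(s['torque'],s['contact_force'])
E
```

```text
time: 11.02
tool_pos: [0.5193, -0.0433, 0.0467]
tool_rot: [-3.139, 0.001, 2.615]
contact_force: [-2.6, -6.7, 1.0]
opening: 0.0239
opening: 0.0412
tool_rot: [-3.142, 0.0, -2.62]
contact_force: [0.9, 0.1, 1.5]
opening: 0.0412
time: 12.9
tool_pos: [0.5192, -0.0412, 0.0467]
tool_rot: [3.141, -0.0, -2.62]
contact_force: [-1.6, 4.9, 1.9]
opening: 0.0236
time: 14.02
tool_pos: [0.5193, -0.0433, 0.0467]
tool_rot: [-3.139, 0.001, 2.615]
contact_force: [-2.8, -6.8, 2.3]
opening: 0.0238
opening: 0.0414
tool_rot: [-3.142, 0.0, -2.62]
contact_force: [-0.3, -0.2, -0.2]
opening: 0.0416
time: 15.9
tool_pos: [0.5193, -0.0412, 0.0467]
tool_rot: [3.141, -0.0, -2.62]
contact_force: [-1.3, 4.1, 1.3]
opening: 0.0237
[ 0.78895317  0.2395421  -0.13675512] [-1.25937585  4.10685912  1.34545246]
```

```bash
cat > t.py <<'E'
from h import *
np.set_printoptions(precision=3,suppress=True)
s=observe();print('yaw',round(s['tool_rot'][2]%6.2832,3),'q6',s['qpos'][5],'tq',s['torque'],'F',s['contact_force'],s['opening'],'e6',s['joint_efforts'][5])
E
python3 -m inch '[[[0,0,0,0.13],[0,0,0,0.13],[0,0,0,0.13],[0,0,0,0.13],[0,0,0,0.13],[0,0,0,0]]]' >/dev/null; python3 t.py
python3 -m inch '[[[0,0,0,0.06],[0,0,0,0]]]' >/dev/null; python3 t.py
python3 -m inch '[[[0,0,0,0.06],[0,0,0,0]]]' >/dev/null; python3 t.py
python3 -m inch '[[[0,0,0,0.06],[0,0,0,0]]]' >/dev/null; python3 t.py
python3 -m inch '[[[0,0,0,0.06],[0,0,0,0]]]' >/dev/null; python3 t.py
```

```text
yaw 3.015 q6 -1.6711597112448835 tq [-0.588  0.294 -0.102] F [-1.728 -3.534  0.159] 0.023614366138276326 e6 0.5642643012106419
yaw 2.957 q6 -1.6129730603904455 tq [-0.859  0.309 -0.124] F [-1.672 -6.333  0.066] 0.023494780195009664 e6 0.17030940391123295
yaw 2.897 q6 -1.5530321413632535 tq [-1.006  0.35  -0.041] F [-1.272 -5.081  0.784] 0.023968216640474986 e6 0.16844585537910461
yaw 2.837 q6 -1.4930458505445225 tq [-1.115  0.409 -0.029] F [-1.949 -6.885  0.714] 0.02367212186910537 e6 0.1700936257839203
yaw 2.777 q6 -1.4330613640054064 tq [-1.239  0.43  -0.031] F [-2.056 -6.777 -0.271] 0.023149293462525485 e6 0.17161890864372253
```

```bash
for i in 1 2 3 4 5; do python3 -m inch '[[[0,0,0,0.05],[0,0,0,0]]]' >/dev/null; python3 t.py; done
```

```text
yaw 2.727 q6 -1.3831852263230615 tq [-1.273  0.41   0.021] F [-2.611 -8.562  1.476] 0.02357302275011232 e6 0.16977902501821518
yaw 2.677 q6 -1.3332099967229452 tq [-1.376  0.471 -0.008] F [-2.66  -7.948  1.043] 0.023788863001451464 e6 0.17123103607445955
yaw 2.627 q6 -1.2832454665041886 tq [-1.398  0.498 -0.018] F [-2.593 -9.393  0.397] 0.02352583517072565 e6 0.21315678488463163
yaw 2.58 q6 -1.2349470827474034 tq [-1.519  0.395  1.047] F [-2.331 -8.931  0.103] 0.023701511734111308 e6 1.238739788532257
yaw 2.531 q6 -1.1853709397287229 tq [-1.759  0.254  1.362] F [ -1.632 -10.507  -1.145] 0.023841122222739913 e6 1.5285911411046982
```

Joint effort jumped from 0.17 to 1.5 N·m at about 4.0 rad of turning, so the bolt is on its stop. I'll release it and go over to the carriers.

```bash
python3 -m inch '[[[0,0,0,0],[0,0,0,0],[0,0,0,0],[0,0,-30,0],[0,0,-60,0],[0,0,-60,0],[0,0,-60,0],[0,0,-60,0],[0,0,-20,0.1],[0,0,0,0.17]]]' 0 ; python3 -m inch '[[[0,0,0,0.17],[0,0,0,0.17],[0,0,0,0.17],[0,0,0,0.11],[25,22,0,0],[25,22,0,0],[25,22,0,0],[19,22,0,0],[0,0,0,0],[0,0,0,0]]]' 0; python3 w.py 2 wrist,scene,side carrier1_tab,carrier1_eye,drain_end,dry_end,bolt_head,drain_rail,dry_rail
```

```text
time: 20.15
tool_pos: [0.5202, -0.0415, 0.339]
tool_rot: [3.138, 0.003, 2.25]
contact_force: [-0.3, -0.2, -0.3]
opening: 0.046
time: 21.4
tool_pos: [0.6011, 0.0574, 0.3365]
tool_rot: [-3.141, 0.0, 1.634]
contact_force: [-0.1, 0.2, -0.4]
opening: 0.0461
21.4 [0.6011 0.0574 0.3365] [-3.1409  0.0001  1.6344] 0.04607433281413224
wrist drain_end 0.65 [244.2 327.3] [0.6107 0.0505 0.212 ]
wrist drain_end 0.58 [193.5 327.9] [0.6087 0.0858 0.212 ]
wrist dry_end 0.72 [394.  321.7] [ 0.615 -0.071  0.212]
wrist bolt_head 0.87 [279.4 235.2] [ 0.5197 -0.0418  0.0575]
wrist drain_rail 0.71 [ 85.8 319.7] [0.5995 0.1689 0.    ]
wrist dry_rail 0.92 [373.2 311.7] [ 0.6125 -0.1929  0.    ]
scene carrier1_tab 0.68 [240.1 391.7] [0.5923 0.2641 0.229 ]
scene carrier1_tab 0.17 [257.1 468.1] [0.6195 0.4808 0.229 ]
scene carrier1_eye 0.21 [319.9 337.3] [0.8735 0.1458 0.2   ]
scene drain_end 0.59 [239.1 316.4] [0.6108 0.0477 0.212 ]
scene dry_end 0.71 [236.3 275. ] [ 0.6208 -0.0732  0.212 ]
scene dry_end 0.61 [222.  241.4] [ 0.5817 -0.1831  0.212 ]
scene dry_end 0.47 [249.1 389.2] [0.6128 0.2603 0.212 ]
scene 
[... 176 characters left out ...]
e drain_rail 0.65 [289.3 351.7] [0.6124 0.1641 0.    ]
scene drain_rail 0.34 [258.3 464.4] [0.4214 0.5139 0.    ]
scene dry_rail 0.73 [305.7 253.7] [ 0.7266 -0.1251  0.    ]
scene dry_rail 0.63 [294.  457.8] [0.5736 0.4938 0.    ]
side carrier1_tab 0.78 [264.7 278.7] [0.5962 0.2666 0.229 ]
side carrier1_eye 0.92 [271.4 280.8] [0.6002 0.2521 0.2   ]
side drain_end 0.62 [227.3 308.8] [0.6194 0.0637 0.212 ]
side dry_end 0.8 [207.2 331.8] [ 0.6091 -0.0571  0.212 ]
side bolt_head 0.53 [264.8 361.7] [ 0.5132 -0.0449  0.0575]
side drain_rail 0.85 [315.3 302.7] [0.5969 0.1576 0.    ]
side dry_rail 0.77 [248.7 349.2] [ 0.6108 -0.1891  0.    ]
side dry_rail 0.32 [203.6 386.9] [ 0.6031 -0.5081  0.    ]
```

View pics/wrist2.png

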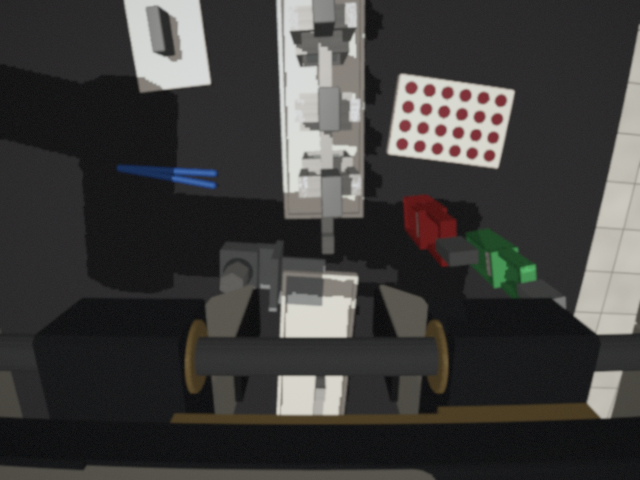

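Run:
```python
from h import *
np.set_printoptions(precision=4,suppress=True)
c=cam('wrist');print(c['eye'],c['rotation'][:,2])
for p in [(195,331),(108,330),(10,324)]: print(p,atz(c,p,.25))
for y in (.05,.1,.15,.2,.25): print(y,pix(c,(.6,y,.25)))
i=c['img'][0:260,240:400]; i=cv2.resize(i,(480,780)[::1],interpolation=cv2.INTER_CUBIC)
j=cam('side')['img'][200:350,250:350]; j=cv2.resize(j,None,fx=4,fy=4)
k=np.zeros((600,800,3),np.uint8); i=cv2.resize(c['img'][0:260,230:400],(392,600)); k[:,:392]=i; k[:,395:795]=j
cv2.imwrite('pics/crop2.png',np.clip(255*(k/255.)**.7,0,255).astype(np.uint8))
```

```text
[0.598  0.1342 0.4949] [ 0.0181 -0.277  -0.9607]
(195, 331) [0.6096 0.0917 0.25  ]
(108, 330) [0.6055 0.1402 0.25  ]
(10, 324) [0.5989 0.19   0.25  ]
0.05 [261.9498 310.3434]
0.1 [179.7282 315.4543]
0.15 [ 88.7704 321.1343]
0.2 [-10.3026 327.3553]
0.25 [-115.3912  334.0016]
```

View pics/crop2.png

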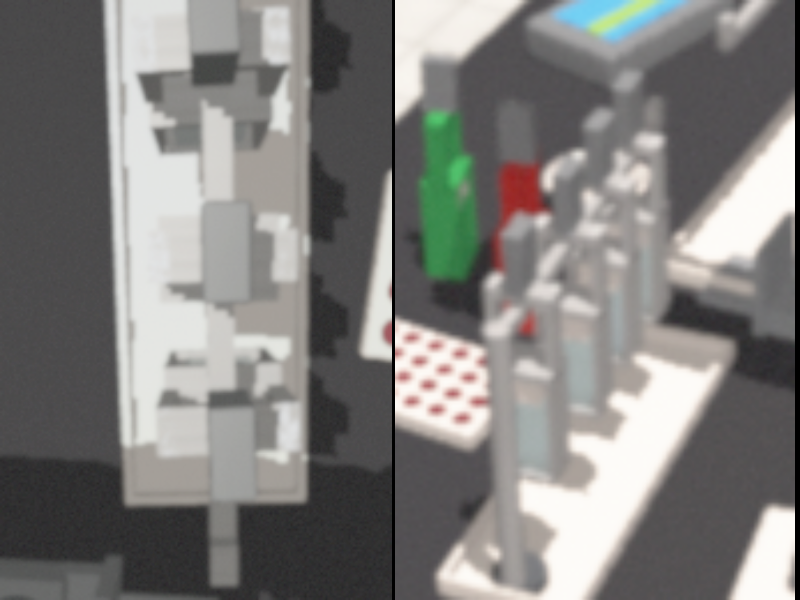

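Four carriers hang at y ≈ 0.092, 0.140, 0.190 and 0.24, with the tab tops at x ≈ 0.61–0.60. In the left half of the crop the first tab is at (231,452). The red and green look-alikes stand apart on the bench. I'll take the one nearest the free end first.

```bash
python3 -m inch '[[[34,10,0,-0.03],[0,0,50,0],[0,0,40,0],[0,0,20,0],[0,0,12,0],[0,0,0,0],[0,0,0,0]]]' 0.2 30; python3 t.py; python3 w.py 3 wrist carrier1_tab; python3 -m inch '[[[0,0,0,0],[0,0,0,0],[0,0,0,0],[0,0,0,0],[0,0,0,0]]]' 1 30;python3 t.py
```

```text
time: 23.58
tool_pos: [0.6099, 0.0922, 0.216]
tool_rot: [3.139, 0.0, 1.664]
contact_force: [-0.1, -0.8, 0.1]
opening: 0.0369
yaw 1.664 q6 -0.06723596146979306 tq [-0.089  0.046  0.001] F [-0.116 -0.829  0.082] 0.03690621992905028 e6 -0.0002707921430555871
23.575 [0.6099 0.0922 0.216 ] [3.1394 0.0001 1.6638] 0.03690621992905028
wrist carrier1_tab 0.65 [220.  113.2] [0.5359 0.1279 0.229 ]
time: 24.3
tool_pos: [0.6092, 0.0922, 0.2148]
tool_rot: [-3.142, -0.0, 1.664]
contact_force: [-0.7, -0.4, 1.0]
opening: 0.0118
yaw 1.664 q6 -0.06719337591337576 tq [-0.044  0.231 -0.04 ] F [-0.747 -0.407  1.034] 0.011767858983970788 e6 -0.003425247050472535
```

```bash
python3 -m inch '[[[0,0,-5,0],[0,0,-9,0],[0,0,-9,0],[0,0,0,0],[0,0,0,0]]]'; python3 t.py; python3 -m inch '[[[-8,0,0,0],[-16,0,0,0],[-20,0,0,0],[-20,0,0,0],[-18,0,0,0],[-12,0,0,0],[-6,-2,0,0.06],[0,-2,0,0.058],[0,0,0,0],[0,0,0,0]]]';python3 t.py
```

```text
time: 24.92
tool_pos: [0.6092, 0.0922, 0.2377]
tool_rot: [-3.142, -0.0, 1.664]
contact_force: [1.4, 0.8, -1.4]
opening: 0.0116
yaw 1.664 q6 -0.06715858436777307 tq [-0.101  0.097 -0.003] F [ 1.448  0.771 -1.35 ] 0.011609997008583055 e6 0.0002715301434363937
time: 26.18
tool_pos: [0.6147, -0.0077, 0.2377]
tool_rot: [3.141, -0.0, 1.547]
contact_force: [0.6, 0.4, -1.4]
opening: 0.0117
yaw 1.547 q6 -0.11340926080775669 tq [-0.062  0.067 -0.01 ] F [ 0.612  0.436 -1.38 ] 0.011723390539966756 e6 0.003404474337003194
```

```bash
python3 -m inch '[[[-10,0,0,0],[-18,0,0,0],[-20,0,0,0],[-20,0,0,0],[-18,0,0,0],[-8,0,0,0],[0,0,0,0]]]'; python3 w.py 4 wrist,side,scene dry_end,carrier1_eye,carrier1_tab
python3 - <<'E'
import cv2,numpy as np
a=cv2.imread('pics/scene4.png')[200:300,190:400];b=cv2.imread('pics/side4.png')[160:310,250:400]
k=np.zeros((600,800,3),np.uint8);k[:190,:400]=cv2.resize(a,(400,190));k[:400,400:]=cv2.resize(b,(400,400));k[300:600,:400]=cv2.resize(cv2.imread('pics/wrist4.png'),(400,300))
cv2.imwrite('pics/crop4.png',k)
E
```

```text
time: 27.05
tool_pos: [0.6122, -0.1022, 0.2376]
tool_rot: [-3.142, -0.0, 1.545]
contact_force: [-1.1, 0.1, -1.2]
opening: 0.0119
27.05 [ 0.6122 -0.1022  0.2376] [-3.1416 -0.0003  1.5448] 0.011922375482172298
side dry_end 0.59 [206.3 334.4] [ 0.6048 -0.0646  0.212 ]
side carrier1_eye 0.82 [273.6 281.4] [0.5947 0.2594 0.2   ]
side carrier1_tab 0.95 [264.1 280.1] [0.5945 0.2631 0.229 ]
scene dry_end 0.97 [238.9 277.9] [ 0.6294 -0.0628  0.212 ]
scene dry_end 0.44 [240.7 315.9] [0.6172 0.0473 0.212 ]
scene carrier1_eye 0.89 [248.1 386.5] [0.5996 0.2526 0.2   ]
scene carrier1_eye 0.17 [288.  352.8] [0.7615 0.1735 0.2   ]
scene carrier1_tab 0.78 [244.3 389.1] [0.6098 0.258  0.229 ]
scene carrier1_tab 0.42 [224.2 261.9] [ 0.5955 -0.1169  0.229 ]
```

View pics/crop4.png

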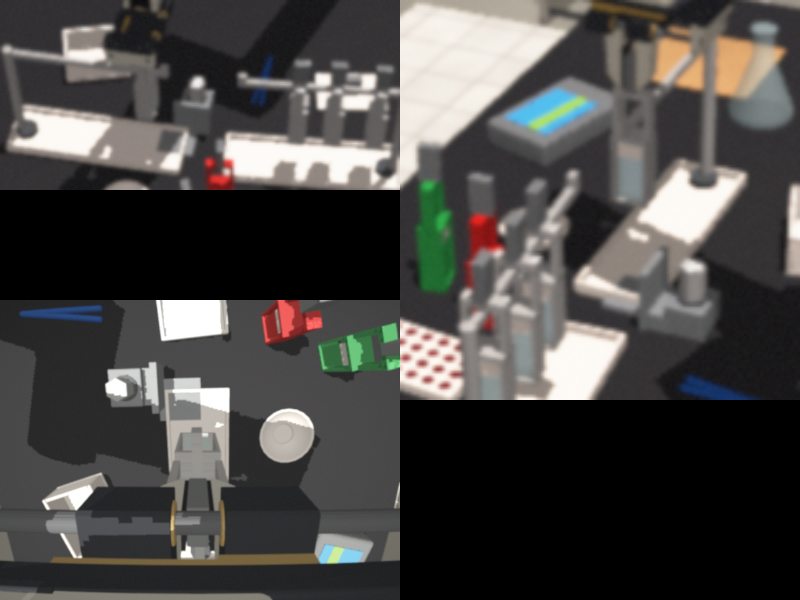

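The carrier is on the drying bar past its stop (side crop, about (632,130)), with no side force. The three others still hang on the left. I'll carry on to the far end.

```bash
python3 -m inch '[[[-10,0,0,0],[-18,0,0,0],[-25,0,0,0],[-25,0,0,0],[-25,0,0,0],[-25,0,0,0],[-25,0,0,0],[-20,0,0,0],[-13,0,0,0],[0,0,0,0]]]';python3 -m inch '[[[0,0,0,0],[0,0,8,0],[0,0,8,0],[0,0,6,0],[0,0,1,0],[0,0,0,0]]]'; python3 t.py; python3 -m inch '[[[0,0,0,0],[0,0,0,0],[0,0,0,0],[0,0,-20,0],[0,0,-30,0],[0,0,-20,0],[0,0,0,0]]]' 0.2;python3 t.py
```

```text
time: 28.9
tool_pos: [0.6075, -0.2884, 0.2374]
tool_rot: [-3.141, -0.0, 1.545]
contact_force: [0.1, 0.5, -1.3]
opening: 0.012
time: 29.65
tool_pos: [0.6076, -0.2873, 0.2148]
tool_rot: [3.141, -0.0, 1.546]
contact_force: [-1.9, 1.5, 1.0]
opening: 0.0116
yaw 1.546 q6 -0.530973558005385 tq [ 0.177  0.213 -0.03 ] F [-1.942  1.51   0.972] 0.01158616434823007 e6 0.002563844755059108
time: 30.52
tool_pos: [0.6082, -0.2879, 0.2865]
tool_rot: [3.138, 0.002, 1.546]
contact_force: [0.2, 0.2, -0.1]
opening: 0.0367
yaw 1.546 q6 -0.5309695514189272 tq [-0.059  0.134 -0.051] F [ 0.234  0.227 -0.145] 0.03672545365257777 e6 -0.00036532609556161333
```

```bash
python3 -m inch '[[[20,1,0,-0.059],[42,3,0,-0.059],[46,4,0,0],[50,5,0,0],[50,5,0,0],[50,5,0,0],[50,4,0,0],[50,4,0,0],[42,4,0,0],[26,2,0,0]]]'; python3 -m inch '[[[0,0,0,0],[0,0,0,0]]]'; python3 w.py 5 wrist carrier1_tab
python3 - <<'E'
import cv2
cv2.imwrite('pics/crop5.png',cv2.resize(cv2.imread('pics/wrist5.png'),(640,480)))
E
```

```text
time: 31.78
tool_pos: [0.6082, 0.1434, 0.2833]
tool_rot: [-3.139, -0.001, 1.669]
contact_force: [0.1, -0.3, -0.4]
opening: 0.037
time: 32.02
tool_pos: [0.6091, 0.14, 0.2839]
tool_rot: [-3.14, 0.0, 1.665]
contact_force: [-0.1, 0.1, 0.5]
opening: 0.0369
32.025 [0.6091 0.14   0.2839] [-3.1401  0.0003  1.6653] 0.03689250085387675
wrist carrier1_tab 0.93 [ 13.7 304.6] [0.5938 0.2625 0.229 ]
```

View pics/crop5.png

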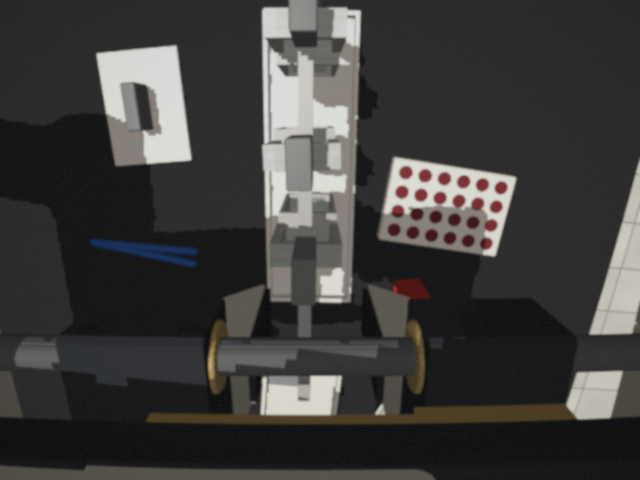

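Run:
```python
from h import *
np.set_printoptions(precision=4,suppress=True)
c=cam('wrist')
for p in [(280,304),(256,304),(304,304),(138,299),(190,299),(163,299),(28,303)]: print(p,atz(c,p,.25))
for y in (.13,.14,.15): print(y,pix(c,(.605,y-.012,.25)),pix(c,(.605,y+.012,.25)))
```

```text
(280, 304) [0.6051 0.14   0.25  ]
(256, 304) [0.6041 0.1522 0.25  ]
(304, 304) [0.6062 0.1274 0.25  ]
(138, 299) [0.5973 0.2065 0.25  ]
(190, 299) [0.5992 0.1834 0.25  ]
(163, 299) [0.5982 0.1956 0.25  ]
(28, 303) [0.5952 0.2516 0.25  ]
0.13 [321.0366 300.0597] [276.1429 304.0874]
0.14 [302.7094 301.7024] [256.5067 305.8532]
0.15 [283.8426 303.3957] [236.3126 307.6717]
```

The tabs of the remaining three carriers are at image (304,280), (299,163) and (302,12), which puts them at y ≈ 0.140, 0.195 and 0.264.

```bash
python3 -m inch '[[[0,-4,0,0],[0,0,30,0],[0,0,25,0],[0,0,14,0],[0,0,0,0]]]'; python3 -m inch '[[[0,0,0,0],[0,0,0,0],[0,0,0,0],[0,0,0,0]]]' 1 30;python3 t.py;  python3 -m inch '[[[0,0,-5,0],[0,0,-9,0],[0,0,-9,0],[0,0,0,0],[0,0,0,0]]]'; python3 t.py
```

```text
time: 32.8
tool_pos: [0.6054, 0.1393, 0.2151]
tool_rot: [-3.14, -0.0, 1.663]
contact_force: [-0.1, -0.5, -0.2]
opening: 0.0367
time: 33.3
tool_pos: [0.6058, 0.1397, 0.2164]
tool_rot: [3.141, -0.0, 1.664]
contact_force: [-1.9, -0.1, 2.8]
opening: 0.0118
yaw 1.664 q6 0.010242850440070188 tq [-0.111  0.357  0.021] F [-1.896 -0.072  2.833] 0.011812678497092692 e6 -0.00267165873083286
time: 33.92
tool_pos: [0.6056, 0.1396, 0.2386]
tool_rot: [-3.141, -0.0, 1.664]
contact_force: [0.3, -0.7, -1.7]
opening: 0.0119
yaw 1.664 q6 0.01025694423335843 tq [-0.054  0.044 -0.041] F [ 0.311 -0.667 -1.664] 0.011908164427307948 e6 0.00023293207959795836
```

```bash
python3 -m inch '[[[-8,0,0,0],[-16,0,0,0],[-22,0,0,0],[-24,0,0,0],[-24,0,0,0],[-24,0,0,0],[-18,-2,0,0.03],[-8,-2,0,0.06],[-4,-1,0,0.028],[0,0,0,0]]]';python3 t.py;python3 -m inch '[[[-10,0,0,0],[-18,0,0,0],[-26,0,0,0],[-32,0,0,0],[-32,0,0,0],[-32,0,0,0],[-32,0,0,0],[-26,0,0,0],[-16,0,0,0],[-6,0,0,0]]]';python3 -m inch '[[[0,0,0,0],[0,0,8,0],[0,0,8,0],[0,0,6,0],[0,0,2,0],[0,0,0,0]]]'; python3 t.py; python3 -m inch '[[[0,0,0,0],[0,0,0,0],[0,0,0,0],[0,0,-20,0],[0,0,-30,0],[0,0,-20,0],[0,0,0,0]]]' 0.2;python3 t.py
```

```text
time: 35.17
tool_pos: [0.6138, -0.0085, 0.2388]
tool_rot: [3.142, -0.0, 1.545]
contact_force: [-0.4, 0.3, -2.8]
opening: 0.0117
yaw 1.545 q6 -0.11326545975744594 tq [-0.081  0.009  0.005] F [-0.442  0.327 -2.803] 0.011704602338393339 e6 0.12602902483195066
time: 36.42
tool_pos: [0.608, -0.2389, 0.2385]
tool_rot: [-3.141, -0.0, 1.545]
contact_force: [-0.7, 0.6, -1.5]
opening: 0.0118
time: 37.17
tool_pos: [0.608, -0.2373, 0.2163]
tool_rot: [3.141, -0.0, 1.546]
contact_force: [-3.6, 3.1, 8.1]
opening: 0.0117
yaw 1.546 q6 -0.4653785089888188 tq [0.387 0.758 0.048] F [-3.645  3.132  8.104] 0.011749095382539598 e6 0.0044771032116841525
time: 38.05
tool_pos: [0.6088, -0.2384, 0.2862]
tool_rot: [3.138, 0.001, 1.546]
contact_force: [0.5, -0.5, 0.4]
opening: 0.0365
yaw 1.546 q6 -0.46535167782196374 tq [-0.072  0.048  0.005] F [ 0.544 -0.451  0.405] 0.03653482083158814 e6 -0.00036414965506992303
```

```bash
python3 -m inch '[[[20,1,0,-0.059],[42,2,0,-0.059],[47,3,0,0],[52,4,0,0],[52,4,0,0],[52,4,0,0],[50,4,0,0],[50,4,0,0],[42,3,0,0],[26,2,0,0]]]'; python3 -m inch '[[[0,0,0,0],[0,0,0,0]]]'; python3 w.py 6 wrist carrier1_tab
python3 - <<'E'
import cv2
cv2.imwrite('pics/crop6.png',cv2.resize(cv2.imread('pics/wrist6.png')[100:340,200:420],(660,600)[::1]))
E
```

```text
time: 39.3
tool_pos: [0.602, 0.1994, 0.2831]
tool_rot: [-3.139, -0.0, 1.669]
contact_force: [-0.3, 0.6, 0.4]
opening: 0.0365
time: 39.55
tool_pos: [0.603, 0.196, 0.2838]
tool_rot: [-3.14, 0.0, 1.665]
contact_force: [0.6, -0.0, -0.5]
opening: 0.0367
39.55 [0.603  0.196  0.2838] [-3.14    0.0004  1.6652] 0.03670089783295094
wrist carrier1_tab 0.64 [139.6 303.4] [0.5921 0.2617 0.229 ]
```

View pics/crop6.png

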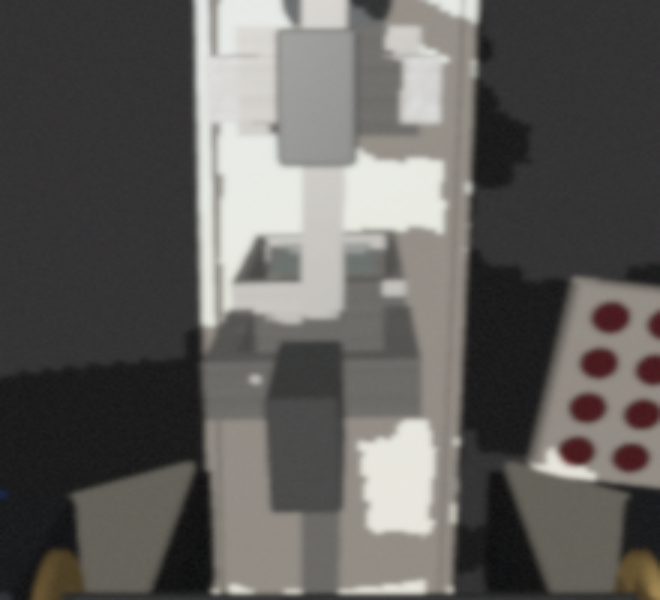

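Run:
```python
from h import *
np.set_printoptions(precision=4,suppress=True)
c=cam('wrist')
for p in [(281,301.7),(138.6,305.5)]: print(p,atz(c,p,.25))
```

```text
(281, 301.7) [0.598  0.1953 0.25  ]
(138.6, 305.5) [0.5941 0.2624 0.25  ]
```

Tab 3 is at (302,281) and tab 4 at (305,139), which gives (0.598, 0.195) and (0.594, 0.262).

```bash
python3 -m inch '[[[0,-5,0,0],[0,0,30,0],[0,0,25,0],[0,0,14,0],[0,0,0,0]]]'; python3 -m inch '[[[0,0,0,0],[0,0,0,0],[0,0,0,0],[0,0,0,0]]]' 1 30;python3 t.py;  python3 -m inch '[[[0,0,-5,0],[0,0,-9,0],[0,0,-9,0],[0,0,0,0],[0,0,0,0]]]'; python3 t.py
python3 -m inch '[[[-12,0,0,0],[-20,0,0,0],[-28,0,0,0],[-32,0,0,0],[-32,0,0,0],[-28,0,0,0],[-24,-2,0,0.03],[-18,-1,0,0.06],[-8,-1,0,0.028],[0,0,0,0]]]';python3 t.py
```

```text
time: 40.33
tool_pos: [0.5983, 0.1952, 0.2151]
tool_rot: [-3.14, 0.0, 1.663]
contact_force: [0.1, -0.0, -0.1]
opening: 0.037
time: 40.83
tool_pos: [0.5988, 0.1956, 0.2163]
tool_rot: [3.141, -0.0, 1.664]
contact_force: [-1.0, -0.7, 2.2]
opening: 0.0117
yaw 1.664 q6 0.10101223463053219 tq [-0.045  0.217 -0.043] F [-0.982 -0.722  2.189] 0.01171647469281978 e6 -0.0017072447008104064
time: 41.45
tool_pos: [0.5986, 0.1955, 0.2386]
tool_rot: [-3.141, -0.0, 1.664]
contact_force: [0.3, 0.1, -1.3]
opening: 0.0119
yaw 1.664 q6 0.10101849272600494 tq [-0.074 -0.011 -0.013] F [ 0.277  0.143 -1.277] 0.011944851426186176 e6 0.00022250937945500482
time: 42.7
tool_pos: [0.6121, -0.0063, 0.2387]
tool_rot: [-3.142, -0.0, 1.545]
contact_force: [-1.3, 0.9, -1.2]
opening: 0.0116
yaw 1.545 q6 -0.10973927231456115 tq [-0.028  0.021  0.08 ] F [-1.325  0.868 -1.158] 0.011597212850652225 e6 0.09165080264210701
```

```bash
python3 -m inch '[[[-10,0,0,0],[-18,0,0,0],[-26,0,0,0],[-30,0,0,0],[-30,0,0,0],[-28,0,0,0],[-20,0,0,0],[-12,0,0,0],[-6,0,0,0],[0,0,0,0]]]';python3 -m inch '[[[0,0,0,0],[0,0,8,0],[0,0,8,0],[0,0,6,0],[0,0,2,0],[0,0,0,0]]]'; python3 t.py; python3 -m inch '[[[0,0,0,0],[0,0,0,0],[0,0,0,0],[0,0,-20,0],[0,0,-30,0],[0,0,-20,0],[0,0,0,0]]]' 0.2;python3 t.py
```

```text
time: 43.95
tool_pos: [0.6077, -0.1857, 0.2387]
tool_rot: [3.142, -0.0, 1.546]
contact_force: [0.4, 0.7, -2.5]
opening: 0.0119
time: 44.7
tool_pos: [0.6074, -0.1856, 0.2162]
tool_rot: [3.141, 0.0, 1.546]
contact_force: [-4.8, 2.1, 8.2]
opening: 0.0117
yaw 1.546 q6 -0.3923736249741366 tq [0.314 0.813 0.061] F [-4.831  2.096  8.23 ] 0.011741962525128881 e6 0.0024683934316271916
time: 45.58
tool_pos: [0.6083, -0.1862, 0.2861]
tool_rot: [3.138, 0.001, 1.546]
contact_force: [-0.6, 0.1, -0.3]
opening: 0.0369
yaw 1.546 q6 -0.39240912508375125 tq [-0.079  0.046  0.029] F [-0.633  0.087 -0.332] 0.03689266102414528 e6 -0.00040882850043999497
```

```bash
python3 -m inch '[[[22,0,0,-0.059],[44,1,0,-0.059],[50,2,0,0],[54,3,0,0],[54,4,0,0],[54,4,0,0],[52,4,0,0],[50,3,0,0],[42,2,0,0],[25,1,0,0]]]'; python3 -m inch '[[[0,0,0,0],[0,0,0,0]]]'; python3 t.py
python3 - <<'E'
from h import *
c=cam('wrist'); cv2.imwrite('pics/crop7.png',cv2.resize(c['img'][100:340,200:420],(660,600)))
print(pix(c,(.594,.250,.25)),pix(c,(.594,.274,.25)))
E
```

```text
time: 46.82
tool_pos: [0.5934, 0.2651, 0.283]
tool_rot: [-3.139, -0.0, 1.669]
contact_force: [0.1, -0.6, -0.2]
opening: 0.0366
time: 47.08
tool_pos: [0.5946, 0.2616, 0.2838]
tool_rot: [-3.14, 0.001, 1.665]
contact_force: [0.5, 0.4, -0.1]
opening: 0.0369
yaw 1.665 q6 0.20236416889195796 tq [-0.087  0.066 -0.012] F [ 0.484  0.375 -0.063] 0.036934494247884114 e6 -0.00047864208681858145
[304.46177222 309.5452416 ] [258.26896036 314.05711066]
```

View pics/crop7.png

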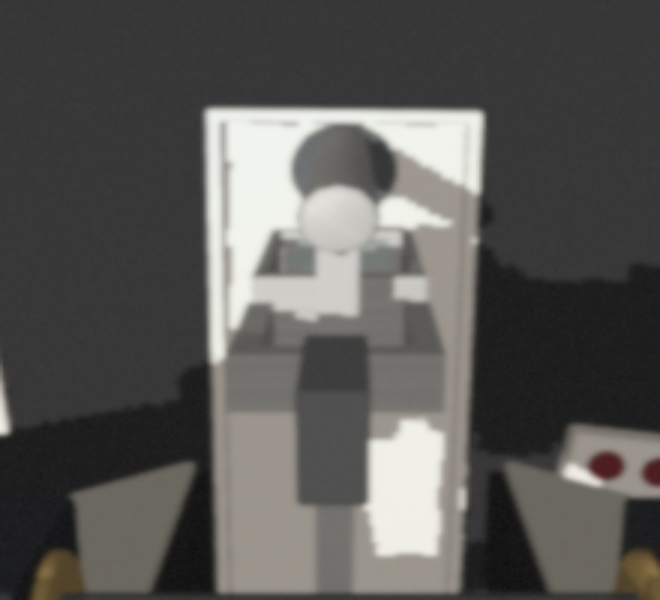

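The last tab is under the jaws (crop (332,450)), within 1 mm of the estimate, and the post is behind it.

```bash
python3 -m inch '[[[1,0,0,0],[0,0,30,0],[0,0,25,0],[0,0,14,0],[0,0,0,0]]]'; python3 -m inch '[[[0,0,0,0],[0,0,0,0],[0,0,0,0],[0,0,0,0]]]' 1 30;python3 t.py;  python3 -m inch '[[[0,0,-5,0],[0,0,-9,0],[0,0,-9,0],[0,0,0,0],[0,0,0,0]]]'; python3 t.py
python3 -m inch '[[[-14,0,0,0],[-26,0,0,0],[-36,0,0,0],[-40,0,0,0],[-40,0,0,0],[-40,0,0,0],[-34,-2,0,0.03],[-26,-1,0,0.06],[-13,-1,0,0.028],[0,0,0,0]]]';python3 t.py
```

```text
time: 47.75
tool_pos: [0.595, 0.2621, 0.215]
tool_rot: [-3.14, 0.0, 1.663]
contact_force: [-0.3, 0.1, 0.6]
opening: 0.0368
time: 48.25
tool_pos: [0.5952, 0.2627, 0.2164]
tool_rot: [3.141, -0.0, 1.664]
contact_force: [-2.1, -0.8, 3.2]
opening: 0.0118
yaw 1.664 q6 0.20481815015528862 tq [-0.146  0.386 -0.054] F [-2.073 -0.769  3.174] 0.011768240604033371 e6 -0.001780982747732196
time: 48.88
tool_pos: [0.5951, 0.2626, 0.2386]
tool_rot: [-3.141, -0.0, 1.664]
contact_force: [0.4, 0.0, -1.2]
opening: 0.0117
yaw 1.664 q6 0.2047803462993923 tq [-0.119  0.057 -0.004] F [ 0.376  0.015 -1.231] 0.011745667930376421 e6 0.00030832459742669016
time: 50.12
tool_pos: [0.6139, -0.0064, 0.2386]
tool_rot: [-3.141, -0.0, 1.545]
contact_force: [-0.4, -0.1, -1.0]
opening: 0.0119
yaw 1.545 q6 -0.10933421011287177 tq [-0.092  0.032  0.011] F [-0.351 -0.143 -1.044] 0.011899082432931267 e6 0.033702371874824166
```

```bash
python3 -m inch '[[[-10,0,0,0],[-18,0,0,0],[-22,0,0,0],[-22,0,0,0],[-20,0,0,0],[-18,0,0,0],[-12,0,0,0],[-7,0,0,0],[0,0,0,0]]]';python3 -m inch '[[[0,0,0,0],[0,0,8,0],[0,0,8,0],[0,0,6,0],[0,0,2,0],[0,0,0,0]]]'; python3 t.py; python3 -m inch '[[[0,0,0,0],[0,0,0,0],[0,0,0,0],[0,0,-20,0],[0,0,-30,0],[0,0,-20,0],[0,0,0,0]]]' 0.2;python3 t.py;python3 w.py 8 side,scene,wrist lid_handle,dish_top;python3 - <<'E'
import cv2,numpy as np
a=cv2.imread('pics/scene8.png')[190:320,180:400];b=cv2.imread('pics/side8.png')[160:360,250:450]
k=np.zeros((600,800,3),np.uint8);k[:236,:400]=cv2.resize(a,(400,236));k[:400,400:]=cv2.resize(b,(400,400));k[300:600,:400]=cv2.resize(cv2.imread('pics/wrist8.png'),(400,300))
cv2.imwrite('pics/crop8.png',k)
E
```

```text
time: 51.25
tool_pos: [0.611, -0.1347, 0.2387]
tool_rot: [3.142, -0.0, 1.545]
contact_force: [-0.3, -0.1, -0.6]
opening: 0.0118
time: 52.0
tool_pos: [0.6107, -0.1342, 0.2164]
tool_rot: [3.141, 0.0, 1.546]
contact_force: [-4.8, 1.3, 10.2]
opening: 0.0119
yaw 1.546 q6 -0.31423654093593467 tq [0.28  0.939 0.033] F [-4.798  1.291 10.22 ] 0.011873324203423043 e6 -0.002380953374085948
time: 52.88
tool_pos: [0.6116, -0.1348, 0.2861]
tool_rot: [3.138, 0.001, 1.546]
contact_force: [-0.8, -0.0, -1.1]
opening: 0.0369
yaw 1.546 q6 -0.31426040041858794 tq [-0.048  0.098  0.021] F [-0.814 -0.01  -1.072] 0.03688122849343039 e6 -0.00044757166506315116
52.875 [ 0.6116 -0.1348  0.2861] [3.1384 0.0009 1.5458] 0.03688122849343039
side lid_handle 0.59 [340.8 352.4] [0.4295 0.2211 0.023 ]
side lid_handle 0.37 [252.3 411.3] [ 0.4209 -0.2129  0.023 ]
side lid_handle 0.19 [310.3 377.6] [0.4156 0.0851 0.023 ]
side dish_top 0.92 [238.9 409.7] [ 0.4368 -0.2407  0.05  ]
side dish_top 0.51 [307.5 376.3] [0.4117 0.1079 0.05  ]
scene dish_top 0.49 [220.8 241.6] [ 0.4282 -0.2319  0.05  ]
scene dish_top 0.47 [322.8 338.4] [0.7793 0.1424 0.05  ]
wrist lid_handle 0.7 [269.2 315.4] [ 0.6091 -0.2094  0.023 ]
wrist dish_top 0.58 [307.2 144.7] [ 0.4351 -0.2365  0.05  ]
```

View pics/crop8.png

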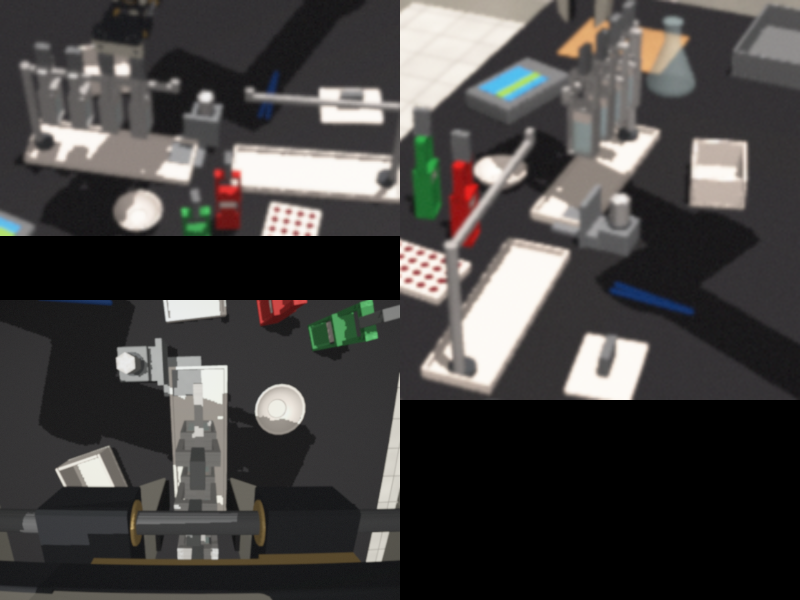

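All four carriers hang on the drying rail (scene crop x 40–140) and the draining rail is empty. The lid, at (605,368) in the side crop, is still near its first place. Next I'll measure the dish and lid from close up.

```bash
python3 -m inch '[[[-15,-24,-5,0],[-28,-44,-5,0],[-28,-44,-4,0],[-28,-40,0,0],[-15,-22,0,0],[0,0,0,0],[0,0,0,0],[0,0,0,0]]]' -0.2
cat > cor.py <<'E'
import sys
from h import *
np.set_printoptions(precision=4,suppress=True)
z=float(sys.argv[2])
c=cam('wrist');cv2.imwrite(f'pics/wrist{sys.argv[1]}.png',c['img']);print(observe()['tool_pos'],observe()['tool_rot'][2])
h=cv2.cvtColor(c['img'],cv2.COLOR_BGR2HSV)
m=((h[...,2]>int(sys.argv[3]))&(h[...,1]<60)).astype(np.uint8);m[290:]=0
m=cv2.morphologyEx(m,cv2.MORPH_CLOSE,np.ones((15,15)))
for k in cv2.findContours(m,cv2.RETR_EXTERNAL,cv2.CHAIN_APPROX_NONE)[0]:
    if cv2.contourArea(k)<2000: continue
    k=cv2.convexHull(k)[:,0]
    W=np.array([atz(c,(v,u),z)[:2] for u,v in k])
    (x,y),(a,b),t=cv2.minAreaRect((W*1000).astype(np.float32))
    print('rect mm',x,y,a,b,'deg',t,'px',k.mean(0))
E
python3 cor.py 9 .05 110; python3 w.py 9b wrist dish_top
```

```text
time: 54.32
tool_pos: [0.435, -0.2436, 0.2985]
tool_rot: [3.142, -0.0, 1.547]
contact_force: [-0.5, 0.2, 0.0]
opening: 0.0551
[ 0.4349 -0.2436  0.2985] 1.5471614953946748
rect mm 436.4267883300781 -236.07666015625 82.27300262451172 111.92693328857422 deg 17.32541847229004 px [308.5789 191.0526]
rect mm 621.3126831054688 -205.74374389648438 249.90716552734375 279.8275146484375 deg 0.6590031981468201 px [532.1 179.7]
54.375 [ 0.4349 -0.2436  0.2985] [-3.1415 -0.0004  1.5472] 0.054949617366383076
wrist dish_top 0.95 [189.7 314.2] [ 0.4349 -0.2332  0.05  ]
```

View pics/wrist9.png

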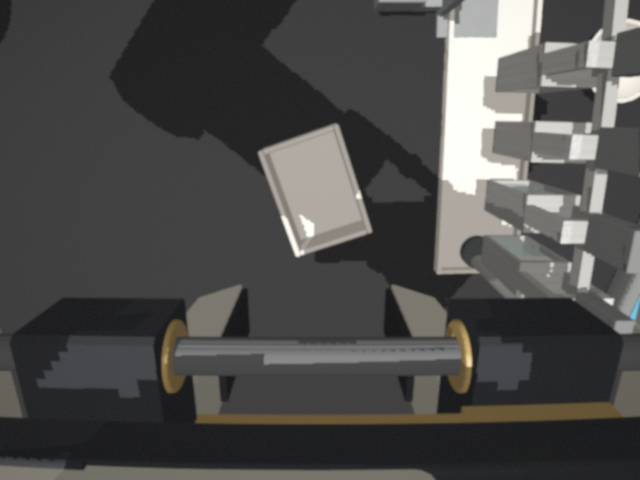

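The dish outline at (310,190) fits 82 × 112 mm at rim height: centre (0.4364, -0.2361), yaw 0.302. Next, the lid.

```bash
python3 -m inch '[[[25,0,0,0],[50,-2,0,0],[55,-2,0,0],[55,-2,0,0],[55,-2,0,0],[55,-2,0,0],[55,-2,0,0],[50,-1,0,0],[30,0,0,0],[15,0,0,0]]]'; python3 -m inch '[[[0,0,0,0],[0,0,0,0],[0,0,0,0]]]'; python3 cor.py 10 .006 110; python3 w.py 10b wrist lid_handle
```

```text
time: 55.72
tool_pos: [0.4321, 0.2027, 0.2986]
tool_rot: [-3.141, -0.0, 1.548]
contact_force: [-1.3, 0.6, -0.4]
opening: 0.055
time: 56.1
tool_pos: [0.4325, 0.2, 0.2988]
tool_rot: [3.141, 0.0, 1.544]
contact_force: [-0.4, -0.0, -0.2]
opening: 0.0553
[0.4325 0.2001 0.2988] 1.5443207685503428
rect mm 431.8855895996094 212.01031494140625 81.93282318115234 111.78617858886719 deg 8.890702247619629 px [315.5417 181.3333]
rect mm 601.1629638671875 196.47796630859375 95.21458435058594 237.40025329589844 deg 4.842295169830322 px [468.4118 137.2353]
rect mm 725.3355712890625 204.24392700195312 128.73794555664062 256.8021240234375 deg 10.8345365524292 px [572.6667 162.0556]
56.15 [0.4325 0.2001 0.2988] [3.1414 0.     1.5443] 0.055063806814208256
wrist lid_handle 0.79 [183.4 313.3] [0.4316 0.2125 0.023 ]
wrist lid_handle 0.55 [236.7 588. ] [0.7287 0.148  0.023 ]
```

View pics/wrist10.png

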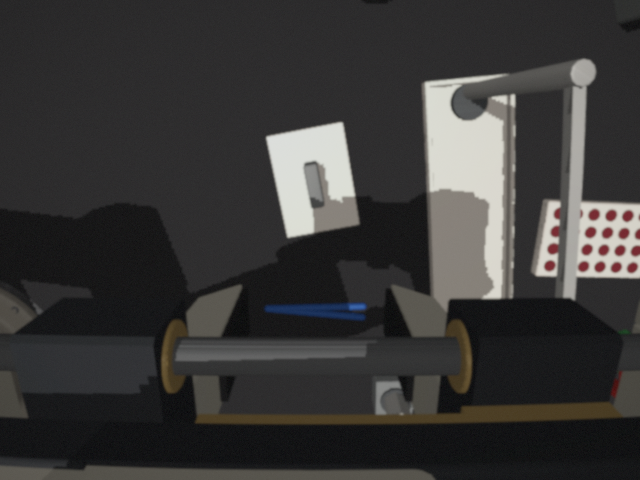

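The lid at (313,181) fits 82 × 112 mm: centre (0.4319, 0.2120), yaw 0.155. It hasn't been disturbed. I'll grip its handle.

```bash
python3 -m inch '[[[12,-1,0,-0.09],[0,0,30,-0.092],[0,0,50,0],[0,0,60,0],[0,0,60,0],[0,0,45,0],[0,0,25,0],[0,0,14,0],[0,0,0,0],[0,0,0,0]]]' -0.2 20; python3 t.py; python3 w.py 11 side lid_handle; python3 -m inch '[[[0,0,0,0],[0,0,0,0],[0,0,0,0],[0,0,0,0],[0,0,0,0]]]' 1 20;python3 t.py; python3 -m inch '[[[0,0,-8,0],[0,0,-15,0],[0,0,-30,0],[0,0,-40,0],[0,0,-40,0],[0,0,-15,0],[0,0,0,0],[0,0,0,0]]]';python3 t.py
```

```text
time: 57.5
tool_pos: [0.4325, 0.2133, 0.0158]
tool_rot: [3.14, -0.0, 1.728]
contact_force: [-0.4, 1.5, -0.7]
opening: 0.0551
yaw 1.728 q6 0.1420131760801018 tq [-0.071  0.085  0.015] F [-0.371  1.458 -0.665] 0.05513302500268004 e6 -0.0009294752453570254
57.5 [0.4325 0.2133 0.0158] [ 3.1395 -0.0003  1.7277] 0.05513302500268004
side lid_handle 0.63 [337.9 355.2] [0.4274 0.2085 0.023 ]
time: 58.22
tool_pos: [0.4314, 0.213, 0.0147]
tool_rot: [-3.141, -0.0, 1.728]
contact_force: [-0.8, -0.2, 1.1]
opening: 0.0139
yaw 1.728 q6 0.14201108671753943 tq [-0.068  0.149  0.028] F [-0.761 -0.247  1.084] 0.013931796638365574 e6 -0.006634801538893953
time: 59.22
tool_pos: [0.4311, 0.2129, 0.1624]
tool_rot: [-3.141, 0.0, 1.728]
contact_force: [-0.2, -0.3, -1.2]
opening: 0.0139
yaw 1.728 q6 0.14201572595740566 tq [-0.052  0.044  0.006] F [-0.199 -0.315 -1.221] 0.013937326480139633 e6 0.0005221004539635032
```

```bash
python3 -m inch '[[[0,0,0,-0.07],[0,0,0,-0.075],[-25,-8,0,0],[-50,-15,0,0],[-55,-16,0,0],[-59,-18,0,0],[-59,-18,0,0],[-59,-18,0,0],[-55,-16,0,0],[-42,-12,0,0]]]'; python3 -m inch '[[[-25,-8,0,0],[0,0,0,0],[0,0,0,0],[0,0,0,0]]]'; python3 t.py
```

```text
time: 60.48
tool_pos: [0.4354, -0.2108, 0.1616]
tool_rot: [-3.14, -0.002, 1.871]
contact_force: [0.7, 0.4, -0.6]
opening: 0.014
time: 60.98
tool_pos: [0.436, -0.2337, 0.1624]
tool_rot: [-3.141, -0.001, 1.874]
contact_force: [0.1, -0.8, -1.1]
opening: 0.0138
yaw 1.874 q6 -0.9507520865390743 tq [-0.037  0.068  0.006] F [ 0.069 -0.758 -1.077] 0.01383067880569664 e6 0.005342472286429256
```

```bash
python3 -m inch '[[[-1.4,-0.4,20,0],[0,0,30,0],[0,0,25,0],[0,0,14,0],[0,0,0,0],[0,0,0,0],[0,0,0,0]]]'; python3 t.py
python3 - <<'E'
from h import *
c=cam('wrist');np.set_printoptions(precision=1,suppress=True)
cv2.imwrite('pics/crop12.png',cv2.resize(c['img'][120:420,140:500],(720,600)))
o=np.array([.4364,-.2361]);a=.302;M=np.array([[np.cos(a),-np.sin(a)],[np.sin(a),np.cos(a)]])
for q in [(-.04,.055),(.04,.055),(-.04,-.055),(.04,-.055)]:
    p=o+M@q; v=pix(c,(*p,.05)); print(q,v,'crop xy',(v[1]-140)*2,(v[0]-120)*2, 'lid-under', [(w[1]-140)*2 and ((w[1]-140)*2,(w[0]-120)*2) for w in [pix(c,(*p,.053+.006))]])
E
```

```text
time: 61.85
tool_pos: [0.4366, -0.2367, 0.0746]
tool_rot: [3.14, 0.001, 1.873]
contact_force: [-0.1, -0.7, -1.3]
opening: 0.0138
yaw 1.873 q6 -0.9534135271087568 tq [-0.02   0.02   0.031] F [-0.117 -0.733 -1.283] 0.013754831417859204 e6 0.0005412462269305252
(-0.04, 0.055) [168.4 217.9] crop xy 155.7155097387531 96.79055742443222 lid-under [(np.float64(145.99263459662848), np.float64(101.92266886778543))]
(0.04, 0.055) [168.2 405.1] crop xy 530.2301270690277 96.47759135285469 lid-under [(np.float64(539.1850712251394), np.float64(101.5899121510729))]
(-0.04, -0.055) [389.5 232.6] crop xy 185.26832477284893 538.9879594965798 lid-under [(np.float64(178.50230437354384), np.float64(561.5676027838635))]
(0.04, -0.055) [389.3 391.9] crop xy 503.7777206364856 538.6936482263426 lid-under [(np.float64(510.0423850009071), np.float64(561.2657341739705))]
```

View pics/crop12.png

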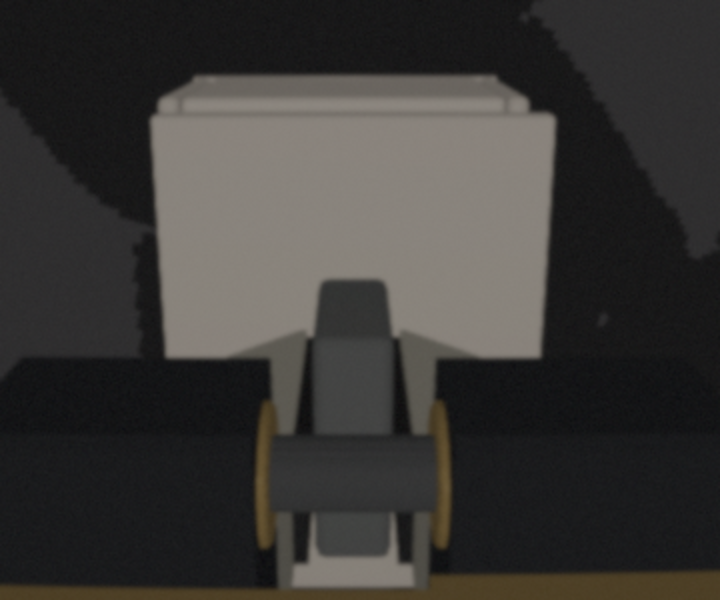

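Run:
```python
from h import *
c=cam('wrist');np.set_printoptions(precision=4,suppress=True)
a=.302;M=np.array([[np.cos(a),-np.sin(a)],[np.sin(a),np.cos(a)]]);o=np.array([.4364,-.2361])
g=cv2.cvtColor(c['img'],cv2.COLOR_BGR2GRAY)
print(g[154:184:1,290]); print(g[173,208:228],g[173,395:425])
for n,x,y,z in [('dishL',157,98,.05),('dishR',530,98,.05),('lidL',151,114,.066),('lidR',556,114,.066),('lidL2',163,340,.066),('lidR2',543,340,.066)]:
    p=atz(c,(120+y/2,140+x/2),z)[:2]; print(n,p,'dish frame mm',1000*M.T@(p-o))
```

```text
[ 27  25  30  57  83  99 102 101 101 103 101 102 102 104 112 121 129 132
 135 133 133 124 116 115 122 129 131 132 132 133]
[ 26  26  27  24  28  26  25  25  25  29  54  87 113 124 128 130 130 132
 127 124] [121 127 129 131 130 130 128 124 112  86  52  31  27  23  23  21  26  24
  26  24  28  24  23  25  23  23  27  25  24  25]
dishL [ 0.3821 -0.1956] dish frame mm [-39.795   54.8096]
dishR [ 0.4582 -0.172 ] dish frame mm [39.8712 54.7368]
lidL [ 0.3846 -0.1961] dish frame mm [-37.5346  53.5424]
lidR [ 0.4604 -0.1726] dish frame mm [41.814  53.4881]
lidL2 [ 0.3982 -0.2418] dish frame mm [-38.1333   5.8686]
lidR2 [ 0.475 -0.218] dish frame mm [42.1926  5.7734]
```

In the picture the lid sits about 2 mm to +x and 1.5 mm to -y of the dish in the dish's own frame. The yaws agree. I'll correct and measure again.

```bash
python3 -m inch '[[[1.5,-2,0,0],[0,0,5,0],[0,0,0,0],[0,0,0,0],[0,0,0,0]]]'; python3 t.py
python3 - <<'E'
from h import *
c=cam('wrist')
cv2.imwrite('pics/crop13.png',cv2.resize(c['img'][140:240,190:430],(800,333)))
g=cv2.cvtColor(c['img'],cv2.COLOR_BGR2GRAY).astype(int)
print('colprof',list(zip(range(154,186),g[154:186,314])))
print('row L',[list(g[r,205:235]) for r in (168,185,200)]); print('row R',[list(g[r,395:425]) for r in (168,185,200)])
E
```

```text
time: 62.58
tool_pos: [0.4338, -0.2355, 0.0687]
tool_rot: [3.141, -0.0, 1.873]
contact_force: [0.4, -0.3, -0.6]
opening: 0.0142
yaw 1.873 q6 -0.9550080807807229 tq [-0.039  0.018 -0.008] F [ 0.355 -0.252 -0.612] 0.014204795545254327 e6 0.00010663247394404607
colprof [(154, np.int64(45)), (155, np.int64(44)), (156, np.int64(45)), (157, np.int64(44)), (158, np.int64(46)), (159, np.int64(44)), (160, np.int64(50)), (161, np.int64(66)), (162, np.int64(108)), (163, np.int64(144)), (164, np.int64(159)), (165, np.int64(158)), (166, np.int64(156)), (167, np.int64(155)), (168, np.int64(155)), (169, np.int64(156)), (170, np.int64(156)), (171, np.int64(157)), (172, np.int64(156)), (173, np.int64(159)), (174, np.int64(165)), (175, np.int64(169)), (176, np.int64(169)), (177, np.int64(172)), (178, np.int64(182)), (179, np.int64(189)), (180, np.int64(192)), (181, np.int64(192)), (182, np.int64(193)), (183, np.int64(192)), (184, np.int64(192)), (185, np.int64(193))]
row L [[np.int64(45), np.int64(44), np.int64(43), np.int64(46), np.int64(44), np.int64(45), np.int64(45), np.int64(44), np.int64(45), np
[... 1800 characters left out ...]
4(193), np.int64(192), np.int64(192), np.int64(192), np.int64(193), np.int64(192), np.int64(192), np.int64(192), np.int64(189), np.int64(173), np.int64(135), np.int64(83), np.int64(52), np.int64(45), np.int64(46), np.int64(44), np.int64(48), np.int64(43)], [np.int64(192), np.int64(192), np.int64(193), np.int64(192), np.int64(192), np.int64(192), np.int64(192), np.int64(193), np.int64(193), np.int64(193), np.int64(193), np.int64(192), np.int64(192), np.int64(192), np.int64(192), np.int64(192), np.int64(193), np.int64(193), np.int64(192), np.int64(189), np.int64(174), np.int64(137), np.int64(87), np.int64(54), np.int64(46), np.int64(47), np.int64(44), np.int64(44), np.int64(45), np.int64(45)]]
```

View pics/crop13.png

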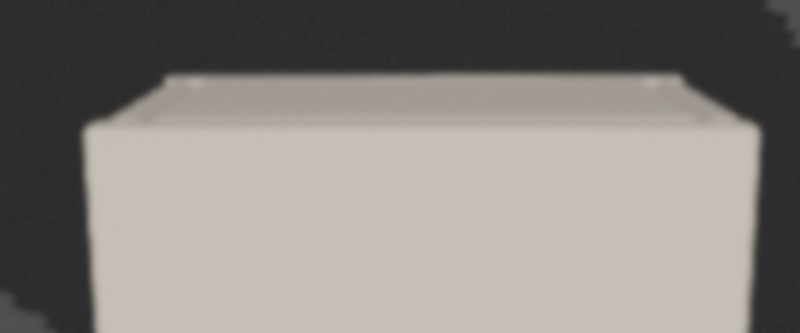

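Run:
```python
from h import *
c=cam('wrist');np.set_printoptions(precision=2,suppress=True)
a=.302;M=np.array([[np.cos(a),-np.sin(a)],[np.sin(a),np.cos(a)]]);o=np.array([.4364,-.2361])
zt=observe()['tool_pos'][2]-.0147+.006;print(zt)
for n,u,v,z in [('dishbase',314,161.9,0),('dish rim start',314,173.5,.05),('lid edge',314,177.7,zt),('lid bottom edge',314,176,zt-.006),('L',214.9,185,zt),('R',417.3,185,zt),('baseL',239.5,162.5,0),('baseR',394.6,162.5,0)]:
    p=atz(c,(v,u),z)[:2]; print(n,1000*M.T@(p-o))
```

```text
0.06001846952863392
dishbase [-1.48 55.18]
dish rim start [-1.28 55.34]
lid edge [-1.24 54.96]
lid bottom edge [-1.26 54.84]
L [-40.33  52.19]
R [39.51 52.15]
baseL [-40.83  54.98]
baseR [41.1  54.93]
```

The lid is now within about 0.5 mm of the dish on all edges. I'll lower and release it.

```bash
python3 -m inch '[[[0.3,0.4,1.5,0],[0,0,1.5,0],[0,0,1,0],[0,0,0,0],[0,0,0,0]]]'; python3 t.py; python3 -m inch '[[[0,0,0,0],[0,0,0,0],[0,0,0,0],[0,0,0,0],[0,0,0,0]]]' -0.2; python3 -m inch '[[[0,0,-20,0],[0,0,-40,0],[0,0,-50,0],[0,0,-50,0],[0,0,-30,0],[0,0,-30,0],[0,0,0,0],[0,0,0,0],[0,0,0,0]]]'; python3 cor.py 14 .056 130; python3 w.py 14b scene,side lid_handle,carrier1_tab,dry_end
python3 - <<'E'
import cv2,numpy as np
a=cv2.imread('pics/scene14b.png')[190:350,130:480];b=cv2.imread('pics/side14b.png')[160:460,220:450]
k=np.zeros((600,800,3),np.uint8);k[:206,:450]=cv2.resize(a,(450,206));k[:456,450:]=cv2.resize(b,(350,456));k[260:598,:450]=cv2.resize(cv2.imread('pics/wrist14.png'),(450,338))
cv2.imwrite('pics/crop14.png',k)
E
```

```text
time: 63.3
tool_pos: [0.434, -0.2351, 0.0647]
tool_rot: [3.142, -0.0, 1.873]
contact_force: [-1.0, -0.1, -1.0]
opening: 0.0137
yaw 1.873 q6 -0.9539715928604743 tq [-0.088  0.021  0.018] F [-0.957 -0.069 -0.999] 0.01374197815194985 e6 -0.006694709445582703
time: 63.92
tool_pos: [0.434, -0.2351, 0.0647]
tool_rot: [3.142, -0.0, 1.873]
contact_force: [-0.1, -0.4, -0.6]
opening: 0.0543
time: 65.05
tool_pos: [0.4336, -0.2348, 0.2834]
tool_rot: [-3.14, -0.002, 1.873]
contact_force: [0.3, -0.4, -0.1]
opening: 0.0548
[ 0.4336 -0.2348  0.2836] 1.8727635117158892
rect mm 436.03668212890625 -235.27676391601562 82.04803466796875 111.42172241210938 deg 17.27736473083496 px [320.3636 211.6364]
rect mm 619.0966186523438 -129.14266967773438 220.6055145263672 260.8088684082031 deg 16.84531021118164 px [519.5  160.25]
65.1 [ 0.4336 -0.2348  0.2836] [-3.1403 -0.0019  1.8728] 0.05467084553246293
scene lid_handle 0.89 [214.4 240.8] [ 0.3744 -0.2498  0.023 ]
scene carrier1_tab 0.62 [227.4 255.9] [ 0.6111 -0.1314  0.229 ]
scene dry_end 0.74 [238.  271.5] [ 0.6291 -0.0818  0.212 ]
side lid_handle 0.88 [235.8 411.1] [ 0.4504 -0.3021  0.023 ]
side lid_handle 0.7 [187.1 351.9] [ 0.7452 -0.5329  0.023 ]
side lid_handle 0.64 [298.3 256.7] [0.7276 0.1693 0.023 ]
side carrier1_tab 0.79 [191.3 343. ] [ 0.6055 -0.125   0.229 ]
side carrier1_tab 0.51 [251.3 298.6] [0.58   0.1981 0.229 ]
side dry_end 0.69 [207.4 331.2] [ 0.6102 -0.0554  0.212 ]
side dry_end 0.44 [247.6 350.9] [0.4838 0.1087 0.212 ]
```

View pics/crop14.png

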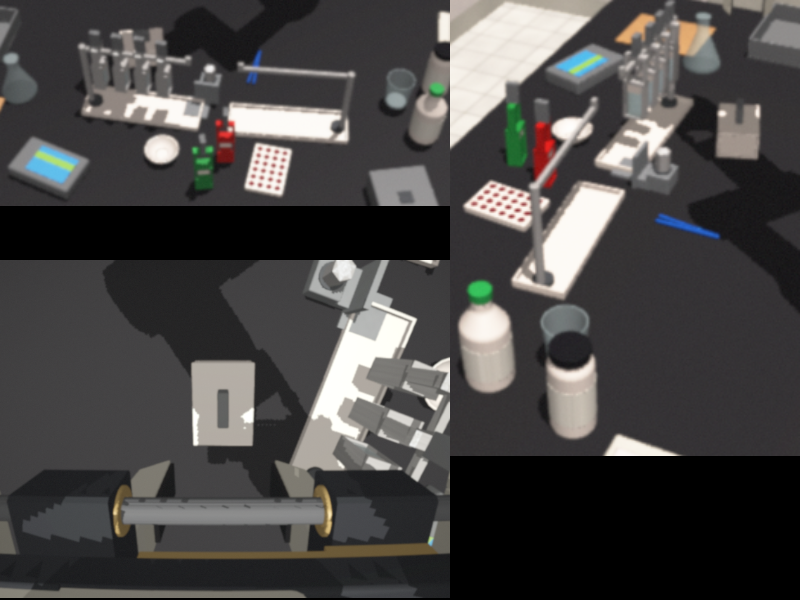

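The lid lies flat on the dish (wrist crop (222,403)), and its outline matches the dish's to under 1 mm and 0.1°. All four carriers hang on the right rail and everything else is untouched, so I'm handing in.

```bash
python3 -c "
from cell import *
print(hand_in())"
```

```text
the job is handed in; nothing more can be done
None
```

I finished the job in the order asked and handed it in at about 65 s on the robot clock. `hand_in()` gives no verdict.

- **Clamp bolt:** I tightened it in four short swings, about 4.0 rad in all. The turning effort then jumped from 0.17 to 1.5 N·m, which I took as the stop. I did not check the angle with a camera.
- **Carriers:** All four were lifted over the end stops and set at about 50 mm spacing behind the drying rail's stop. The last pictures show all four hanging there and the draining rail empty.
- **Lid:** It went onto the dish after a 2 mm correction measured from the wrist camera. Its outline (82 × 111 mm as measured) matches the dish's to under 1 mm in position and 0.1° in angle. It was not knocked aside during the run.
- **Other things on the bench:** In the pictures, the bystanders and the red and green look-alikes stayed where they were.

No check failed. In the final pictures the detector gave some wrong lid positions from the scene and side views. I relied on the wrist view for the lid instead.

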